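# Pack the last specimen jar in its carrier and fasten the hasp

### The job

Take the small capped jar from the steel tray and set it gently, upright, all the way down into the one free hole of the specimen carrier. Then shut the carrier's lid fully, and last swing the hasp over until it lies flat with the staple through its slot; leave the bottle and the beaker on the tray and the jars already packed where they stand.

Things in the scene. Friction and masses are not known exactly. Their poses are not given: they have to be found in the camera images.
- case: Specimen carrier, an aluminium box fixed to the bench. Origin: centre of its underside; its own -x axis points to its front (bracket and staple), +x to its lid hinge, z up. Outside 146 (x) by 216 (y) mm, walls 5 mm, rim 95 mm above the bench. Only the open lid, the bracket and its staple stand above the rim.
- block_top (a point): Centre of the top of the grey block inside the carrier, 36 mm above the bench; axes as case. It has three round holes of 56 mm diameter, 30 mm deep, at x = 0 and y = -66, 0 and +66 mm of this frame; two hold packed jars, the free one has a rubber pad at its bottom.
- lid (a joint): Lid hinge, rad: 0 shut, grows as the lid opens, stop at 1.9; starts at 1.6 to 1.85, standing open. Stiff: the lid stays where it is left and must be pushed all the way (0.45 N m of friction; lid 0.35 kg; up to about 6 N pushing near the free edge).
- lid_hinge (a point): Middle of the lid's hinge axis, at the rear rim, 95 mm above the bench; the axis is this frame's y (parallel to the case's y). In this frame, which turns with the lid, the lid, an aluminium plate, reaches 148 mm towards -x and 110 mm either side in y; its outer face is at z = +10 mm.
- lid_edge (a point): Middle of the lid's free edge, on its outer face, 146 mm from the hinge axis; turns with the lid. When the lid is shut it lies 105 mm above the bench at the case's front.
- hasp (a joint): Hasp hinge, rad, from the lid's plane: 0 lies flat, reaching out in front of the lid's edge with the staple in its slot (its stop); 1.57 square to the lid's outer face; 2.4 (stop) leaning back over the lid. Starts at 1.3 to 2.2. Stiff (0.06 N m; 1 to 1.5 N at its end): it stays where it is left, so push it right down.
- hasp_hinge (a point): Middle of the hasp's hinge axis, at the middle of the lid's free edge, on the outer face; the axis is this frame's y (parallel to the case's y). The hasp, a steel strap 36 mm wide and 4 mm thick, reaches 69 mm towards -x of this frame, which turns with it; its slot (20 by 22 mm) lies 22 to 44 mm from the axis, a solid end plate beyond.
- hasp_end (a point): Free end of the hasp, 66 mm from its hinge axis, with a small rolled lip 6 mm thick.
- staple (a point): Top of the staple, a fixed upright loop of 4 mm wire, 16 mm wide, 106 mm in front of the case's centre; 119 mm above the bench, 10 mm above the upper face of the closed hasp. It stands on a steel bracket 30 mm wide that sticks out 50 mm from the middle of the case's front, its top 100 mm above the bench. Do not press on it.
- jar_mid (a point): Middle (half-way up) of the loose jar: a straight amber glass cylinder, 46 mm in diameter, 78 mm tall including its white cap of the same width, with a paper band; 0.11 to 0.22 kg. It stands on the tray with the bottle and beaker, each about 95 mm away; which stands where varies.
- pad_top (a point): Centre of the top of the black rubber pad, a disc 52 mm wide and 5 mm thick, that lies on the bottom of the free hole, 11 mm above the bench; the jar goes on it. In place the jar's middle is 50 mm above the bench and its top 89 mm.
- packed1_mid (a point): Middle of a packed jar (same size as the loose one), standing in one of the holes, middle 45 mm above the bench.
- packed2_mid (a point): Middle of the other packed jar, the same.
- bottle_mid (a point): Middle of the bottle on the tray: clear, capped, 48 mm wide, 150 mm tall, standing.
- beaker_mid (a point): Middle of the beaker on the tray: open glass, 64 mm wide at the rim, 85 mm tall, standing.
- tray: Shallow dark steel tray, fixed, 200 by 200 mm, floor 4 mm thick, walls 4 mm thick and 12 mm high. Origin: centre of its underside; axes along its sides.
There are look-alikes about, which are no part of the job. What is shaped like the part that bears packed1_mid but purple or turquoise is not meant.

How it is judged:
By the outcome, as a careful person would: the job done as asked, in the order asked, and still so for the second after the job is handed in, with the robot touching nothing.
It also fails if it takes over 72 s, if anything falls off the work surface, if the arm or the gripper's body presses on something with over 40 N, if the wrist force passes 120 N, or if a joint passes its speed limit or range.

### The arm

A 6-joint arm with a two-finger parallel gripper is mounted at the origin on the work surface. World frame = base frame: x ahead of the robot, y to its left, z up, the work surface at z = 0. Lengths are in mm, angles in rad, forces in N, time in s.
With the tool pointing down it reaches from about 350 to 950 mm from the base axis. Payload 17.4 kg.
Tool frame: the origin (TCP) lies at the very end of the fingers, on their centre line; the grasp point (between the pads) lies 19 mm behind it (grasp_offset is the z of the grasp point in the tool frame, in mm); z points along the fingers, y is the line along which they close (so a half turn about z gives the same grasp; the last joint's range is limited). The gripper opens to 93 mm and grips with 3 to 60 N. Pads are 15 mm wide; open, the fingers measure 128 mm over their backs; the gripper's body (75 mm by 188 mm) begins 65 mm behind the grasp point.
Start: joints at [1.307, 0.116, 1.442, -0, 1.584, -0.038], TCP at [151.131, 657.869, 184.746] pointing down, gripper open.
Joint ranges: [-2.83, 2.83], [-0.83, 2.19], [0.07, 2.5], [-1.14, 4.28], [0.01, 3], [-2.97, 2.97]. Speed limits (rad/s): [1.89, 1.89, 2.22, 3.14, 3.14, 3.14].

### API

Orientations are given as [roll, pitch, yaw] about the fixed x, y, z axes, in that order (R = Rz(yaw) Ry(pitch) Rx(roll)).
In Python, from rig import state, read_camera, close_job, masks_of, grasp_offset gives the robot as it stands. The module is installed in compiled form; this text tells all that it offers.
- The arm moves only by the shell command python3 -m crank 'ROWS'. ROWS is JSON, a list that holds one entry, the list of rows, each a list of 5 numbers: the shift along the world's x, y, z in cm, then the turn about the world's z in degrees, then the opening, from 0 (shut) to 1 (fully open). A call has 1 to 12 rows; each row shifts and turns the commanded pose from where the row before left it; what a row does not reach is not made up. A row lasts 1/8 s, in which the tool goes at most 62.5 mm and 10.7 degrees, less where a joint would pass 70% of its speed; a pose out of reach is approached as far as the arm can. A call is refused whole if a number of a shift passes 6.25 or a number of a turn 10.7, either way. A call with a gripper value outside its range is refused whole. The fingers move at their own pace and stop on an object; the grip force is fixed at half the most. Time passes only in rows, so rows that do not move let the fingers close. It gives the time, the measured TCP pose, the force, the opening and the grip force at its end, in the units of the state.
- state(): the state, without advancing time (a new reading comes with each control period).
- read_camera(name): name is "scene" or "side" or "wrist"; returns a dict with "frame" (384x512x3 uint8, red, green, blue), "mtx" (3x3 intrinsics, pixels), "k1" (the pictures are not rectified: a ray, as slopes to the right and down, at radius r is drawn at 1 + k1 r^2 times it, then the intrinsics apply), "position" and "rotation" of the camera in the world. Camera axes: x right, y down, z forward; pixel columns grow to the right and rows downward; lengths in mm; the calibration is good to about 2 mm. A picture is of the moment at which its call begins. There is no depth.
- close_job(): hands the job in; it is judged then, once.
Trained networks look in a picture, given as the dict that the camera call returned (one of the last four; its "shot" number tells which), for a name from the list of things; names that differ only in an ending like _2 or _b are one class to them, and where a whole thing is asked for, a point or a joint stands for the part that bears it (a point fixed in the world has none). Each returns a list of dicts, best first, with "score" (0 to 1); they miss things now and then, are a little off and sometimes report something else, mostly with a low value. They report only what shows in the picture. A call takes as long as a camera call. They do not tell look-alikes from the thing itself.
- masks_of(picture, target): "pixels" (384x512 bool, what is visible of it) and "position" ([column, row] in pixels, amid what is visible of it).
The state is a dict: "t": time; "joints": joint angles; "qd": joint speeds; "tau": joint torques, N m; "tcp_pos": TCP position; "ee_rot": TCP orientation; "force": force on the tool from outside, world axes, zero at the start; "moment": the same for the moment, N m; "opening": finger opening in mm; "gripper_force": force on a finger pad.
Only numpy, scipy, OpenCV 4.12 (cv2) and the standard library are available. Lean on these libraries where they do the work, as an engineer would, in place of code of your own. Each camera call takes 0.05 s, during which the arm holds its last target. There are 200 camera calls.

## Working session

There is one attempt and no reset: what is moved stays moved. The work goes in short steps, Python scripts to look and compute and a shell command to move; the robot and the scene stay as the last step left them, time stands still between calls to the robot, and variables do not carry over. Pictures are saved under pics/ and viewed, at most 10 in all, crops included, and the job is handed in when it is done.

```bash
mkdir -p pics; cat > h.py <<'E'
import numpy as np, cv2
from rig import state, read_camera, close_job, masks_of, grasp_offset
def ray(p,uv):
    K=np.array(p["mtx"]);d=np.array([(uv[0]-K[0,2])/K[0,0],(uv[1]-K[1,2])/K[1,1]])
    s=d.copy()
    for _ in range(20): s=d/(1+p["k1"]*(s@s))
    v=np.array(p["rotation"])@np.array([s[0],s[1],1]); return np.array(p["position"]),v/np.linalg.norm(v)
def atz(p,uv,z):
    o,v=ray(p,uv); return o+v*(z-o[2])/v[2]
def proj(p,X):
    c=np.array(p["rotation"]).T@(np.array(X,float)-np.array(p["position"]));s=c[:2]/c[2]
    s=s*(1+p["k1"]*(s@s));K=np.array(p["mtx"]);return np.array([K[0,0]*s[0]+K[0,2],K[1,1]*s[1]+K[1,2]])
def tri(obs):
    A=np.zeros((3,3));b=np.zeros(3)
    for p,uv in obs:
        o,v=ray(p,uv);M=np.eye(3)-np.outer(v,v);A+=M;b+=M@o
    return np.linalg.solve(A,b)
E
python3 - <<'E'
from h import *
np.set_printoptions(precision=1,suppress=True)
ims=[];
for n in("scene","side"):
    p=read_camera(n);ims.append(p["frame"]);print(n,p["position"],np.array(p["rotation"])[:,2])
    for t in("case","tray","lid","hasp","jar_mid","bottle_mid","beaker_mid","pad_top"):
        print(t,[(round(d["score"],2),np.round(d["position"]),int(d["pixels"].sum())) for d in masks_of(p,t)[:5]])
    cv2.imwrite(f"pics/{n}0.png",cv2.resize(p["frame"][:,:,::-1],(800,600)))
print(state()["t"],state()["ee_rot"],grasp_offset)
E
```

```text
Traceback (most recent call last):
IndexError: too many indices for array: array is 1-dimensional, but 2 were indexed
```

```bash
cat >> h.py <<'E'
from scipy.spatial.transform import Rotation
_rc=read_camera
def read_camera(n):
    p=_rc(n);p["raw"]=p["rotation"];p["rotation"]=Rotation.from_euler("xyz",p["rotation"]).as_matrix();return p
E
python3 - <<'E'
from h import *
np.set_printoptions(precision=2,suppress=True)
for n in("scene","side"):
    p=read_camera(n);print(n,p["position"],p["raw"],p["rotation"][:,2])
    for t in("case","tray","lid","hasp","jar_mid","bottle_mid","beaker_mid","pad_top"):
        print(t,[(round(d["score"],2),np.round(d["position"]),int(d["pixels"].sum())) for d in masks_of(p,t)[:5]])
    cv2.imwrite(f"pics/{n}0.png",cv2.resize(p["frame"][:,:,::-1],(800,600)))
    print("tcp px",proj(p,state()["tcp_pos"]))
print(state()["t"],state()["ee_rot"],grasp_offset)
E
```

```text
scene [ 980.41 -438.56  736.99] [-2.39 -0.01  0.9 ] [-0.53  0.43 -0.73]
case [(0.67, array([354., 149.]), 9758)]
tray [(0.71, array([181., 295.]), 5155), (0.5, array([384.,  93.]), 147)]
lid [(0.72, array([374., 120.]), 4628)]
hasp [(0.57, array([391.,  96.]), 166)]
jar_mid [(0.85, array([164., 293.]), 749)]
bottle_mid [(0.76, array([159., 250.]), 1040)]
beaker_mid [(0.91, array([202., 264.]), 1127), (0.34, array([319., 159.]), 347)]
pad_top [(0.43, array([338., 181.]), 25)]
tcp px [353.06  26.63]
side [264.93 487.25 745.9 ] [-2.39 -0.01 -2.69] [ 0.29 -0.62 -0.73]
case [(0.85, array([176., 284.]), 12392)]
tray [(0.94, array([295., 160.]), 2404), (0.31, array([315., 134.]), 918)]
lid [(0.56, array([142., 294.]), 4728)]
hasp [(0.91, array([118., 311.]), 1169)]
jar_mid [(0.18, array([315., 134.]), 806)]
bottle_mid [(0.85, array([315., 133.]), 898)]
beaker_mid [(0.63, array([277., 139.]), 879)]
pad_top [(0.53, array([139., 298.]), 4764), (0.44, array([190., 288.]), 124)]
tcp px [287.6  905.38]
0.95 [-3.14  0.    2.92] -18.8
```

View pics/scene0.png

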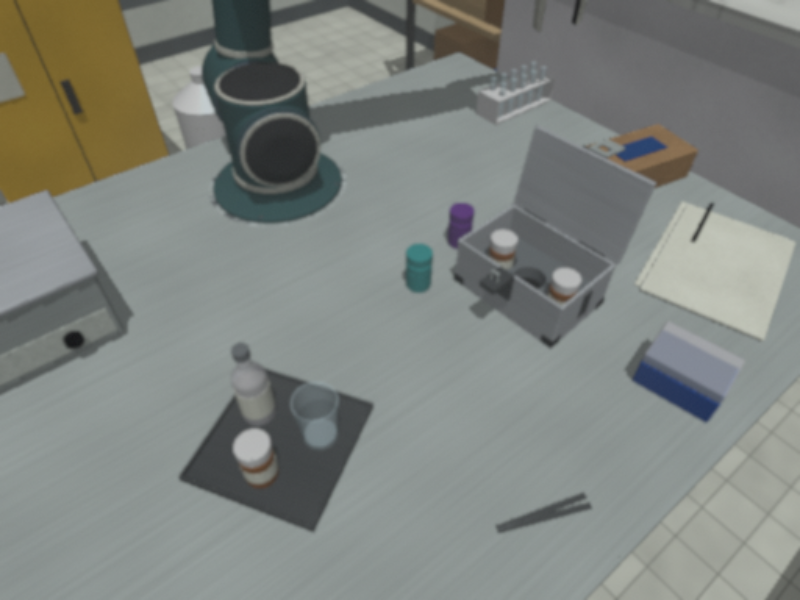

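View pics/side0.png

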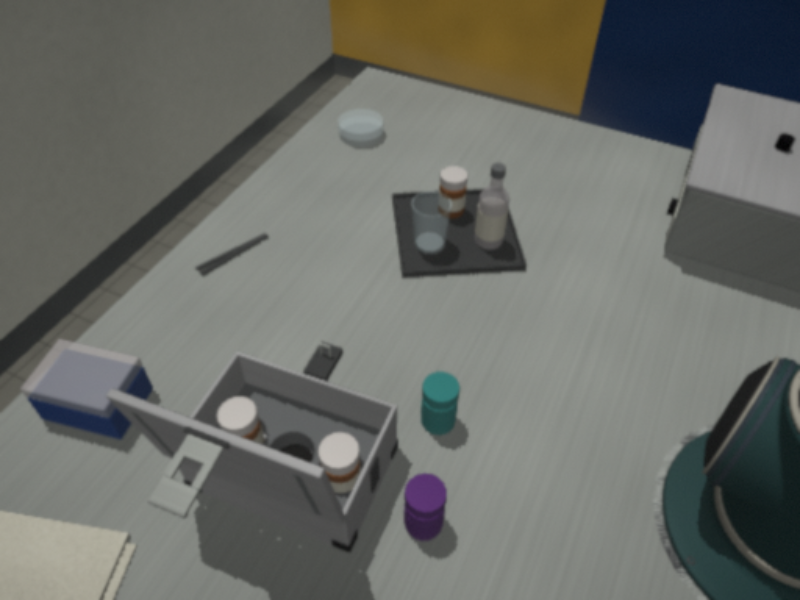

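The scene view shows the loose amber jar with a white cap on the tray at px (164,293). The packed jars' caps are at (322,154) and (362,179), the free hole at (338,181), and the turquoise and purple look-alikes at (268,172) and (295,145). The loose jar fits the description: it is amber and white, and on the tray. The side view shows the lid open, with the hasp at (118,311).

```bash
python3 - <<'E'
from h import *
np.set_printoptions(precision=1,suppress=True)
P={n:read_camera(n) for n in("scene","side")}
for n,p in P.items():
    print(n,"packed",[(round(d["score"],2),d["position"],atz(p,d["position"],45)) for d in masks_of(p,"packed1_mid")[:6]])
s=.64;S,D=P["scene"],P["side"]
def t(name,a,b,z):
    a=np.array(a)*s;b=np.array(b)*s
    print(name,tri([(S,a),(D,b)]),atz(S,a,z),atz(D,b,z))
t("jar cap",(253,442),(453,176),82)
t("bottle cap",(240,351),(498,170),154)
t("beaker base",(320,436),(430,243),4)
t("packA cap",(503,238),(340,447),84)
t("packB cap",(566,279),(238,411),84)
t("rim front A",(458,262),(397,408),95)
t("rim front B",(555,322),(238,357),95)
t("lid tipA",(533,130),(318,472),235)
t("lid tipB",(652,185),(112,396),235)
t("staple",(492,271),(326,346),119)
t("teal",(419,253),(440,382),78);t("purple",(461,212),(426,487),78)
im=P["scene"]["frame"][:,:,::-1];im2=D["frame"][:,:,::-1]
cv2.imwrite("pics/c1.png",np.hstack([cv2.resize(im[210:350,100:250],(390,364),interpolation=2),cv2.resize(im2[200:350,60:220],(390,364),interpolation=2)]))
E
```

```text
scene packed [(0.85, [266.3, 170.5], array([423.8,  38.6,  45. ])), (0.62, [319.8, 155.6], array([469.8, 196.7,  45. ]))]
side packed [(0.79, [269.5, 324.6], array([384.2, 180.4,  45. ])), (0.7, [280.2, 260.8], array([420.9,  51.6,  45. ])), (0.56, [215.4, 294.6], array([497.8, 171.6,  45. ]))]
jar cap [ 574.1 -352.2   79.7] [ 575.2 -352.6   82. ] [ 573.2 -349.    82. ]
bottle cap [ 488.2 -310.9  147.3] [ 494.1 -312.2  154. ] [ 485.5 -302.4  154. ]
beaker base [ 574.3 -263.3    1.1] [ 577.4 -263.1    4. ] [ 572.  -261.9    4. ]
packA cap [491.1 174.   83.9] [492.6 174.9  84. ] [489.7 172.9  84. ]
packB cap [623.8 184.4  81. ] [626.8 183.   84. ] [620.6 184.8  84. ]
rim front A [466.6  88.2  60.5] [497.9  64.2  95. ] [452.  104.3  95. ]
rim front B [673.2 110.9  71.4] [682.6  89.8  95. ] [660.8 125.2  95. ]
lid tipA [442.2 271.6 233.2] [442.5 267.6 235. ] [443.3 273.7 235. ]
lid tipB [655.3 292.9 234.2] [656.4 293.1 235. ] [653.4 292.7 235. ]
staple [562.   75.5 116.4] [563.4  73.1 119. ] [561.   77.5 119. ]
teal [427.2  39.   79.1] [427.9  40.6  78. ] [426.2  37.   78. ]
purple [385.7 172.3  76.4] [389.3 171.9  78. ] [383.6 171.4  78. ]
```

View pics/c1.png

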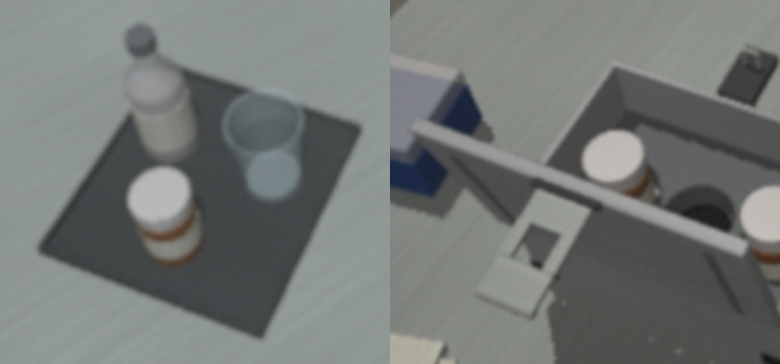

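The crops confirm the target: an amber jar with a white cap stands on the tray beside the bottle and beaker, and the carrier's middle hole is free. Jar ≈ (574,-352), carrier centre ≈ (557,179), with its +x toward world +y. I'm moving over the tray.

```bash
python3 -m crank '[[[0,-2,4,0,0.65],[1.9,-4.6,3,0,0.65],[1.9,-4.6,0,0,0.65],[1.9,-4.6,0,0,0.65],[1.9,-4.6,0,0,0.65],[1.9,-4.6,0,0,0.65],[1.9,-4.6,0,0,0.65],[1.9,-4.6,0,0,0.65],[1.9,-4.6,0,0,0.65],[1.9,-4.6,0,0,0.65],[1.9,-4.6,0,0,0.65],[1.9,-4.6,0,0,0.65]]]'; python3 -m crank '[[[1.9,-4.6,0,0,0.65],[1.9,-4.6,0,0,0.65],[1.9,-4.6,0,0,0.65],[1.9,-4.6,0,0,0.65],[1.9,-4.6,0,0,0.65],[1.9,-4.6,0,0,0.65],[1.9,-4.6,0,0,0.65],[1.9,-4.6,0,0,0.65],[1.9,-4.6,0,0,0.65],[1.9,-4.6,0,0,0.65],[0,0,0,0,0.65]]]'
```

```text
t: 2.65
tcp_pos: [360.4, 130.3, 255.1]
ee_rot: [3.141, 0.001, 2.916]
force: [0.5, 1.0, -1.0]
opening: 60.4
gripper_force: 0.0
t: 4.03
tcp_pos: [550.4, -330.5, 253.2]
ee_rot: [3.141, -0.002, 2.914]
force: [-0.6, -0.6, -1.0]
opening: 60.3
gripper_force: 0.0
```

```bash
python3 - <<'E'
from h import *
np.set_printoptions(precision=1,suppress=True)
W=read_camera("wrist");S=read_camera("scene")
m=masks_of(W,"jar_mid");print([(d["score"],d["position"],d["pixels"].sum()) for d in m])
for t in("bottle_mid","beaker_mid"):
    for d in masks_of(W,t)[:2]: print(t,d["score"],d["position"],atz(W,d["position"],60))
# cap: white ellipse within mask
for d in m[:2]:
    ys,xs=np.where(d["pixels"]);print(xs.min(),xs.max(),ys.min(),ys.max(),atz(W,d["position"],43),atz(W,d["position"],82))
print("pred jar cap",proj(W,[574,-351,82]),"base",proj(W,[574,-351,4]))
a=cv2.resize(W["frame"][:,:,::-1],(400,300));b=cv2.resize(S["frame"][:,:,::-1],(400,300))
cv2.imwrite("pics/w1.png",np.vstack([cv2.resize(W["frame"][:,:,::-1],(400,300)),b]) if 0 else np.hstack([a,b]))
E
```

```text
[(0.9, [240.6, 186.6], np.int64(1023)), (0.67, [256.2, 119.4], np.int64(1113)), (0.28, [510.7, 60.3], np.int64(237))]
bottle_mid 0.81 [253.9, 118.1] [ 483.  -316.3   60. ]
bottle_mid 0.63 [510.1, 58.5] [480.4  53.2  60. ]
226 257 166 205 [ 579. -360.   43.] [ 569.9 -355.7   82. ]
241 276 102 139 [ 485.6 -313.5   43. ] [ 485.4 -313.6   82. ]
pred jar cap [244.5 188.6] base [246.3 177. ]
```

View pics/w1.png

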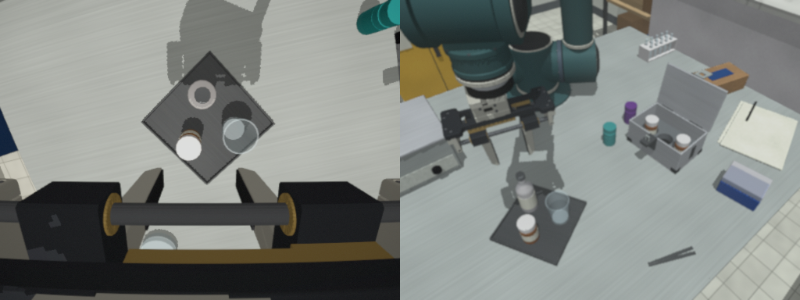

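The wrist view shows the jar cap at (242,189), bottle at (258,120) and beaker at (307,174). This agrees with jar ≈ (573,-353.5). The gripper body's long side lies along the closing line and clears the bottle.

```bash
python3 -m crank '[[[2.3,-2.3,-3,0,0.65],[0,0,-5,0,0.65],[0,0,-5,0,0.65],[0,0,-4,0,0.65],[0,0,-2,0,0.65],[0,0,-1.2,0,0.65],[0,0,0,0,0.65],[0,0,0,0,0.65]]]'; python3 - <<'E'
from h import *
S=read_camera("scene");D=read_camera("side")
print(state()["tcp_pos"],state()["force"])
a=cv2.resize(S["frame"][190:350,90:300][:,:,::-1],(400,305));b=cv2.resize(D["frame"][60:220,200:410][:,:,::-1],(400,305))
cv2.imwrite("pics/g1.png",np.hstack([a,b]))
E
```

```text
t: 5.28
tcp_pos: [573.7, -351.5, 54.4]
ee_rot: [-3.141, 0.002, 2.916]
force: [0.4, 0.2, 1.0]
opening: 60.3
gripper_force: 0.0
[ 573.61635203 -351.45805669   54.06661391] [0.45378765 0.16395083 0.57183967]
```

View pics/g1.png

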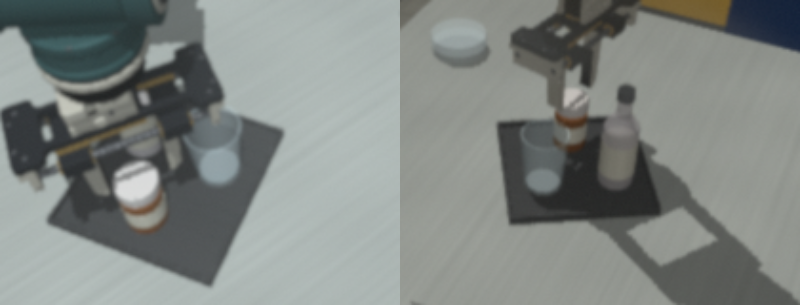

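```bash
python3 - <<'E'
from h import *
np.set_printoptions(precision=1,suppress=True)
S=read_camera("scene");D=read_camera("side");t=np.array(state()["tcp_pos"])
for p,o,k in((S,(90,190),400/210),(D,(200,60),400/210)):
    for n,X in(("tcp",t),("f+",t+[7,30,0]),("f-",t-[7,30,0]),("captop@tcp",[t[0],t[1],82]),("cap@600",[600,-365,82])): print(n,(proj(p,X)-o)*k)
    print(*[(d["score"],(np.array(d["position"])-o)*k, atz(p,d["position"],43)) for d in masks_of(p,"jar_mid")[:2]])
E
```

```text
tcp [142.1 188.6]
f+ [170.1 177.6]
f- [113.5 199.8]
captop@tcp [137.2 175. ]
cap@600 [138. 201.]
(0.56, array([144.2, 195.2]), array([ 575.5, -352.1,   43. ]))
tcp [170.4 116. ]
f+ [157.1 126.8]
f- [183.4 105.5]
captop@tcp [171.8  99.3]
cap@600 [157.9  88.6]
(0.85, array([165.3, 119.8]), array([ 581.1, -353. ,   43. ])) (0.4, array([-119. ,  449.9]), array([624.9, 237.3,  43. ]))
```

The jar is between the fingers in both views, with its cap at crop (137,178) against a predicted (137,175). Closing now.

```bash
python3 -m crank '[[[0.2,-0.1,-0.3,0,0.65],[0,0,0,0,0.3],[0,0,0,0,0.3],[0,0,0,0,0.3],[0,0,0,0,0.3],[0,0,0,0,0.3]]]'
```

```text
t: 6.32
tcp_pos: [575.1, -352.1, 49.8]
ee_rot: [-3.142, 0.0, 2.916]
force: [-0.3, -0.5, -0.0]
opening: 27.8
gripper_force: 0.0
```

```bash
python3 - <<'E'
from h import *
S=read_camera("scene");D=read_camera("side")
print(state()["tcp_pos"],state()["force"])
a=cv2.resize(S["frame"][210:330,100:220][:,:,::-1],(400,400),interpolation=2);b=cv2.resize(D["frame"][70:190,240:360][:,:,::-1],(400,400),interpolation=2)
cv2.imwrite("pics/g2.png",np.hstack([a,b]))
E
```

```text
[ 575.12759026 -352.10467288   49.76745446] [ 1.286505    0.31082763 -0.51027945]
```

View pics/g2.png

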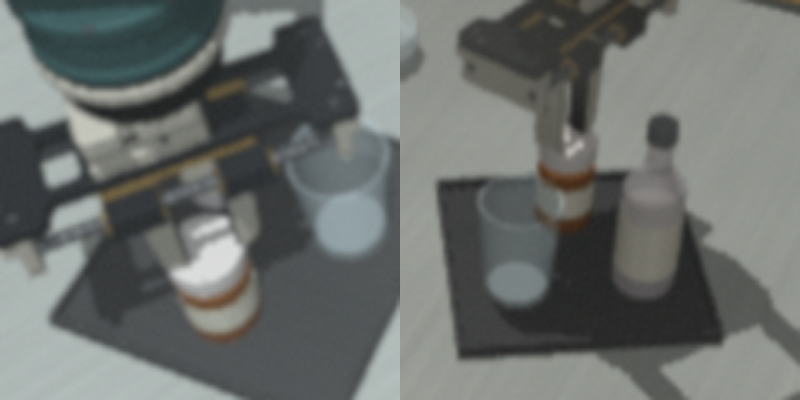

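The gripper closed to 27.8 mm with no force, so it missed. The crop shows the fingers on the near side of the jar, which has slipped out toward +x. I'm lifting straight up to re-measure.

```bash
python3 -m crank '[[[0,0,3,0,0.3],[0,0,5,0,0.3],[-1,0,5,0,0.5],[-4,0,3,0,0.65],[-5,0,0,0,0.65],[-4,0,0,0,0.65],[0,0,0,0,0.65],[0,0,0,0,0.65]]]'; python3 - <<'E'
from h import *
from scipy.optimize import minimize
np.set_printoptions(precision=1,suppress=True)
P={n:read_camera(n) for n in("scene","side","wrist")}
M={n:masks_of(p,"jar_mid") for n,p in P.items()}
def sil(p,x,y,z0=4,r=23,h=78):
    a=np.linspace(0,2*np.pi,40);pts=[proj(p,[x+r*np.cos(t),y+r*np.sin(t),z]) for t in a for z in(z0,z0+h)]
    im=np.zeros((384,512),np.uint8);cv2.fillConvexPoly(im,cv2.convexHull(np.array(pts,np.float32)*16).astype(np.int32),1,shift=4);return im>0
def iou(a,b):return (a&b).sum()/(a|b).sum()
pick={}
for n,p in P.items():
    for d in M[n][:4]:
        b=(0,)
        g=atz(p,d["position"],43)
        for dx in range(-16,17,2):
            for dy in range(-16,17,2):
                v=iou(sil(p,g[0]+dx,g[1]+dy),d["pixels"]);b=max(b,(v,g[0]+dx,g[1]+dy))
        print(n,round(d["score"],2),np.round(d["position"]),d["pixels"].sum(),np.array(b))
W=P["wrist"]["frame"][:,:,::-1];S=P["scene"]["frame"][:,:,::-1];D=P["side"]["frame"][:,:,::-1]
cv2.imwrite("pics/all2.png",np.hstack([cv2.resize(S[200:350,90:240],(266,266)),cv2.resize(D[60:210,230:380],(266,266)),cv2.resize(W[60:260,150:350],(266,266))]))
print(state()["tcp_pos"])
E
```

```text
t: 7.42
tcp_pos: [435.4, -352.2, 210.0]
ee_rot: [-3.141, 0.001, 2.916]
force: [-0.4, 0.3, -0.3]
opening: 60.6
gripper_force: 0.0
scene 0.67 [164. 295.] 779 [   0.9  573.5 -353.8]
scene 0.52 [201. 262.] 1040 [   0.8  572.6 -262.2]
side 0.65 [288. 121.] 464 [   0.8  577.3 -361.5]
wrist 0.66 [272. 249.] 618 [   0.4  541.5 -351.5]
[ 435.6 -352.   209.4]
```

View pics/all2.png

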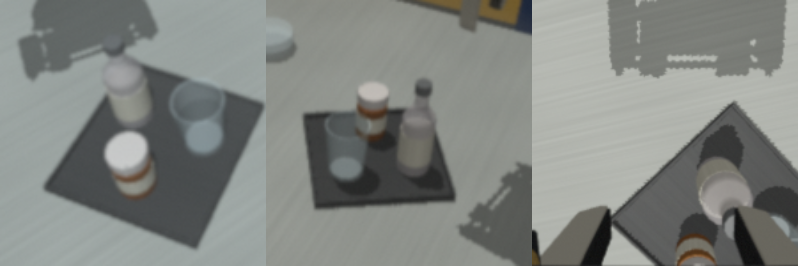

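```bash
python3 - <<'E'
from h import *
np.set_printoptions(precision=1,suppress=True)
S=read_camera("scene");D=read_camera("side")
f=lambda x,y:np.array([100+x*.3,210+y*.3]); g=lambda x,y:np.array([240+(x-400)*.3,70+y*.3])
for a,b in(((168,265),(578,130)),((248,238),(553,150))):
    print(tri([(S,f(*a)),(D,g(*b))]))
t=[575.1,-352.1,49.8]
for dy in(14,31):
  for z in(50,85):
    for s in(1,-1):
        X=[t[0]+s*dy*.22,t[1]+s*dy*.975,z];u=(proj(S,X)-[100,210])/.3;v=(proj(D,X)-[240,70])/.3+[400,0];print(dy,z,s,u,v)
E
```

```text
[ 572.6 -375.8   76.9]
[ 582.1 -333.6   79.8]
14 50 1 [238.9 260. ] [552.7 180.6]
14 50 -1 [194.2 277.9] [573.3 163.7]
14 85 1 [229.2 230.6] [555.3 144.6]
14 85 -1 [182.8 248.9] [576.4 127.8]
31 50 1 [265.6 249.2] [539.8 191.2]
31 50 -1 [166.5 289.1] [585.6 153.6]
31 85 1 [256.9 219.7] [542.2 155.1]
31 85 -1 [154.1 260.2] [588.9 117.8]
```

The jar did not move; it is still at (573.5,-353.8). Triangulating the seen fingertips puts them at z≈78, not 50, so the fingers closed just above the cap and the reported tool height reads about 30 mm low. I'll check this by differencing pictures with the fingers open and part shut.

```bash
python3 -c "
from h import *
np.save('a.npy',[read_camera(n)['frame'] for n in('scene','side')])"
python3 -m crank '[[[0,0,0,0,0.1],[0,0,0,0,0.1],[0,0,0,0,0.1],[0,0,0,0,0.1],[0,0,0,0,0.1]]]'; python3 - <<'E'
from h import *
np.set_printoptions(precision=1,suppress=True)
A=np.load("a.npy");t=np.array(state()["tcp_pos"]);print(t)
out=[]
for i,n in enumerate(("scene","side")):
    p=read_camera(n);d=cv2.absdiff(p["frame"],A[i]).max(2);m=(d>25).astype(np.uint8)
    k,l,st,c=cv2.connectedComponentsWithStats(m)
    print(n,"pred tcp",proj(p,t),"at +32",proj(p,t+[0,0,32]));print([s.tolist() for s in st[1:] if s[4]>15])
    u=proj(p,t+[0,0,20]).astype(int);x0=max(0,min(512-130,u[0]-65));y0=max(0,min(384-100,u[1]-50))
    im=p["frame"].copy()
    for z,col in((0,(255,0,0)),(32,(0,255,0))):
        cv2.circle(im,tuple(int(round(v)) for v in proj(p,t+[0,0,z])),0,col,-1)
    out.append(cv2.resize(im[y0:y0+100,x0:x0+130][:,:,::-1],(400,308),interpolation=cv2.INTER_NEAREST))
cv2.imwrite("pics/tip.png",np.hstack(out))
E
```

```text
t: 8.55
tcp_pos: [435.1, -352.1, 209.8]
ee_rot: [3.142, -0.0, 2.916]
force: [0.7, -0.8, -0.2]
opening: 15.1
gripper_force: 0.0
[ 435.1 -352.1  209.8]
scene pred tcp [114.5 197.7] at +32 [109.8 186. ]
[[111, 120, 16, 8, 82], [100, 133, 36, 55, 1035], [52, 137, 7, 7, 39], [54, 148, 54, 47, 1268], [115, 216, 7, 5, 19], [159, 219, 6, 4, 17], [115, 222, 7, 10, 60], [160, 223, 7, 4, 17], [130, 228, 8, 5, 20], [118, 232, 9, 5, 24], [131, 233, 8, 4, 22], [118, 236, 11, 5, 31]]
side pred tcp [349.9  83.1] at +32 [352.3  70.8]
[[358, 17, 29, 49, 383], [349, 23, 8, 6, 35], [384, 22, 5, 7, 20], [342, 54, 4, 12, 25], [351, 54, 7, 16, 52], [339, 70, 10, 8, 62], [358, 157, 11, 11, 42], [368, 159, 7, 6, 19], [376, 162, 12, 8, 50], [356, 166, 12, 12, 35], [351, 169, 6, 6, 24], [388, 169, 5, 5, 16], [345, 176, 5, 7, 22], [350, 180, 5, 6, 17]]
```

View pics/tip.png

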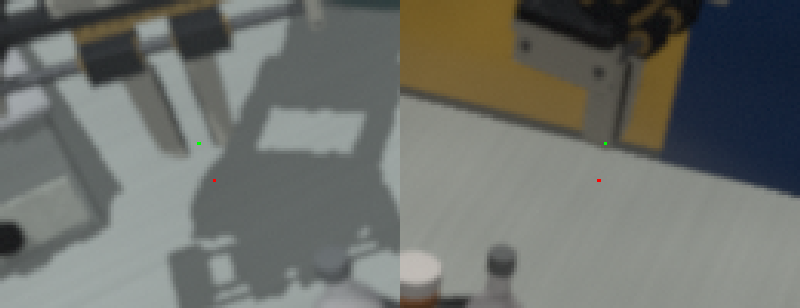

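The tips sit at the +32 mm mark (green) in both views, while the position reported in software (red) is lower; x and y agree. True tip height = reported + 31 mm, so I'll regrip with that correction.

```bash
python3 -m crank '[[[4.5,0,0,0,0.65],[4.5,0,0,0,0.65],[4.9,-0.1,0,0,0.65],[0,0,-5,0,0.65],[0,0,-5,0,0.65],[0,0,-4,0,0.65],[0,0,-3,0,0.65],[0,0,-1,0,0.65],[0,0,-0.9,0,0.65],[0,0,0,0,0.65]]]';python3 -m crank '[[[0,0,0,0,0.4],[0,0,0,0,0.4],[0,0,0,0,0.4],[0,0,0,0,0.4],[0,0,0,0,0.4]]]'
```

```text
t: 9.9
tcp_pos: [574.3, -353.3, 21.2]
ee_rot: [-3.141, 0.0, 2.916]
force: [-0.4, -0.2, -0.1]
opening: 60.8
gripper_force: 0.0
t: 10.52
tcp_pos: [574.5, -353.4, 21.6]
ee_rot: [-3.141, 0.001, 2.916]
force: [-0.9, 0.1, 6.7]
opening: 46.0
gripper_force: 29.8
```

```bash
python3 -m crank '[[[0,0,1,0,0.4],[0,0,4,0,0.4],[0,0,5,0,0.4],[0,0,5,0,0.4],[0,2,1,0,0.4],[0,4,0,0,0.4],[0,4.5,0,-6,0.4],[0,4.5,0,-6,0.4],[0,4.5,0,-6,0.4],[0,4.5,0,-6,0.4],[0,4.5,0,-6,0.4],[0,4.5,0,-6,0.4]]]';python3 -m crank '[[[-0.3,4.5,0,-6,0.4],[-0.3,4.5,0,-5.6,0.4],[-0.3,4.5,0,0,0.4],[-0.3,4,0,0,0.4],[-0.3,3,0,0,0.4],[-0.2,2,0,0,0.4],[0,0,0,0,0.4],[0,0,0,0,0.4]]]'
python3 - <<'E'
from h import *
np.set_printoptions(precision=1,suppress=True)
P={n:read_camera(n) for n in("scene","side","wrist")};t=np.array(state()["tcp_pos"]);print(t)
for n,p in P.items():
    print(n,"hand jar pred",proj(p,t+[0,0,20]),"case pred",proj(p,[557.5,179,36]))
    for q in("jar_mid","pad_top","hasp","lid"): print(q,[(round(d["score"],2),np.round(d["position"],1),int(d["pixels"].sum())) for d in masks_of(p,q)[:4]])
r=[cv2.resize(P[n]["frame"][y:y+180,x:x+180][:,:,::-1],(266,266),interpolation=2) for n,x,y in(("scene",260,60),("side",80,190),("wrist",150,100))]
cv2.imwrite("pics/over.png",np.hstack(r))
E
```

```text
t: 12.02
tcp_pos: [573.2, -21.1, 179.8]
ee_rot: [-3.141, -0.001, 2.284]
force: [1.3, 0.9, -1.9]
opening: 46.0
gripper_force: 29.7
t: 13.02
tcp_pos: [557.1, 201.3, 180.5]
ee_rot: [-3.141, 0.0, 2.085]
force: [-0.9, 0.5, -1.8]
opening: 45.7
gripper_force: 29.8
[557.2 201.1 180.7]
scene hand jar pred [355.1 124.8] case pred [337.8 177.7]
jar_mid [(0.64, array([355.7, 126. ]), 694)]
pad_top [(0.55, array([338.8, 183.4]), 54)]
hasp [(0.53, array([352.4, 157.6]), 8385)]
lid [(0.75, array([383.5, 125.9]), 3293)]
side hand jar pred [166.6 245.2] case pred [186.2 287.5]
jar_mid [(0.69, array([163. , 246.7]), 1402)]
pad_top [(0.67, array([192.6, 284.6]), 141)]
hasp [(0.71, array([117.5, 309.7]), 1229)]
lid [(0.67, array([143.3, 297.2]), 4779)]
wrist hand jar pred [254.4 219.5] case pred [246.7 187.6]
jar_mid [(0.79, array([255.9, 225.1]), 5225)]
pad_top [(0.8, array([242.3, 175.4]), 479)]
hasp [(0.56, array([341.4,  55.6]), 5189)]
lid [(0.94, array([314. ,  90.2]), 26550)]
```

View pics/over.png

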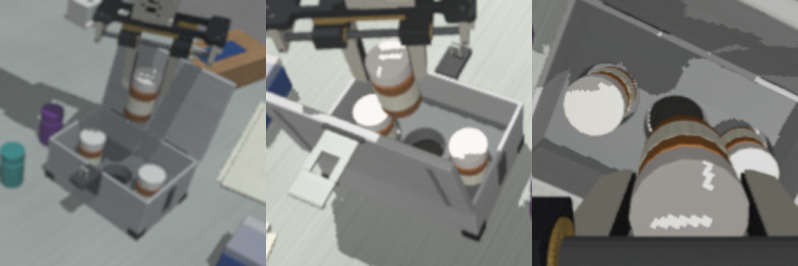

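The overview shows the jar held upright, the hole with its pad free between the two packed jars, and the hasp leaning behind the lid. I overshot y by about 22 mm, so I'll refine the hole centre from the packed caps in the first pictures.

```bash
python3 - <<'E'
from h import *
np.set_printoptions(precision=1,suppress=True)
P={n:read_camera(n) for n in("scene","side")}
c={}
for n,p in P.items():
    im=cv2.resize(cv2.imread(f"pics/{n}0.png"),(512,384),interpolation=cv2.INTER_AREA)
    h=cv2.cvtColor(im,cv2.COLOR_BGR2HSV)
    for k,X in(("A",[491,174,84]),("B",[624,184,84]),("J",[574,-353,82])):
        a=np.linspace(0,2*np.pi,30)
        best=(-1,)
        for dx in np.arange(-9,9.1,1.5):
            for dy in np.arange(-9,9.1,1.5):
                C=np.array(X)+[dx,dy,0]
                def ring(r):return np.array([proj(p,C+[r*np.cos(t),r*np.sin(t),0]) for t in a],np.float32)
                g=im.mean(2).astype(np.float32)
                f=lambda q:cv2.remap(g,q[:,0].reshape(-1,1).copy(),q[:,1].reshape(-1,1).copy(),1).ravel()
                s=f(ring(20)).clip(0,200).mean()-f(ring(26)).mean()
                best=max(best,(s,C[0],C[1]))
        c[n,k]=np.array(best);print(n,k,c[n,k])
for n in P: m=(c[n,"A"]+c[n,"B"])/2;d=c[n,"B"]-c[n,"A"];print(n,m[1:],np.hypot(*d[1:]),np.degrees(np.arctan2(d[2],d[1])))
for n,p in P.items():
    for d in masks_of(p,"pad_top")[:1]:
        print(n,"pad",atz(p,d["position"],11))
    d=masks_of(p,"jar_mid")[0];print("jar in hand: mid z 20+",atz(p,d["position"],state()["tcp_pos"][2]+20))
E
```

```text
scene A [ 41.4 492.5 177. ]
scene B [ 47. 624. 187.]
scene J [  73.6  577.  -356. ]
side A [ 76.8 491.  177. ]
side B [ 82.7 622.5 187. ]
side J [  29.2  575.5 -354.5]
scene [558.2 182. ] 131.87968001174403 4.34872358851172
side [556.8 182. ] 131.87968001174403 4.34872358851172
scene pad [558.  193.3  11. ]
jar in hand: mid z 20+ [560.9 195.  200.8]
side pad [558.  165.5  11. ]
jar in hand: mid z 20+ [566.4 203.8 200.8]
```

Hole centre ≈ (557.5,182), with cap spacing 131.9 mm against the specified 132. I'm correcting position and descending to just above the block.

```bash
python3 -m crank '[[[-0.1,-1.7,0,0,0.4],[0,0,-3,0,0.4],[0,0,-4,0,0.4],[0,0,-3,0,0.4],[0,0,-1.5,0,0.4],[0,0,0,0,0.4],[0,0,0,0,0.4]]]'
python3 - <<'E'
from h import *
print(state()["tcp_pos"],state()["force"],state()["moment"])
E
```

```text
t: 14.95
tcp_pos: [556.8, 184.9, 67.2]
ee_rot: [3.14, 0.0, 2.085]
force: [0.3, -0.2, -1.0]
opening: 46.0
gripper_force: 29.8
[556.80385975 184.86657791  67.24518416] [ 0.31916874 -0.22147079 -0.99846394] [-0.08014419  0.01379429 -0.02764736]
```

```bash
python3 -m crank '[[[0,-0.1,-1,0,0.4],[0,0,-0.7,0,0.4],[0,0,-0.7,0,0.4],[0,0,0,0,0.4]]]';python3 -m crank '[[[0,0,-0.4,0,0.4],[0,0,-0.4,0,0.4],[0,0,-0.3,0,0.4],[0,0,0,0,0.4]]]'
```

```text
t: 15.45
tcp_pos: [555.8, 183.8, 41.0]
ee_rot: [-3.141, -0.0, 2.085]
force: [-0.7, -0.0, -1.9]
opening: 45.9
gripper_force: 29.8
t: 15.95
tcp_pos: [556.0, 183.8, 30.4]
ee_rot: [-3.141, -0.0, 2.085]
force: [0.7, 0.7, -1.1]
opening: 46.2
gripper_force: 29.8
```

```bash
python3 -m crank '[[[0,0,-0.1,0,0.4],[0,0,-0.1,0,0.4],[0,0,0,0,0.4]]]'; python3 -m crank '[[[0,0,-0.1,0,0.4],[0,0,0,0,0.4]]]'
```

```text
t: 16.32
tcp_pos: [556.2, 183.9, 28.8]
ee_rot: [3.141, 0.0, 2.085]
force: [-0.3, 0.6, -1.0]
opening: 45.8
gripper_force: 29.8
t: 16.58
tcp_pos: [556.3, 183.8, 28.6]
ee_rot: [3.141, 0.0, 2.085]
force: [-3.7, -1.6, 6.4]
opening: 46.0
gripper_force: 29.9
```

Contact came at reported z 28.6, as predicted for a seated jar. Releasing and lifting away.

```bash
python3 -m crank '[[[0,0,0,0,0.55],[0,0,0,0,0.55],[0,0,0,0,0.55],[0,0,1,0,0.55],[0,0,2,0,0.55],[0,0,4,0,0.55],[0,0,5,0,0.55],[0,0,5,0,0.55],[0,0,4,0,0.2],[0,0,0,0,0.2]]]'
python3 - <<'E'
from h import *
np.set_printoptions(precision=1,suppress=True)
P={n:read_camera(n) for n in("scene","side")}
for n,p in P.items():
    g=p["frame"].mean(2).astype(np.float32);a=np.linspace(0,2*np.pi,30)
    for k,X in(("A",[491,177,84]),("B",[624,187,84]),("new",[557,182,89])):
        best=(-1,)
        for dx in np.arange(-9,9.1,1.5):
            for dy in np.arange(-9,9.1,1.5):
                C=np.array(X)+[dx,dy,0]
                def f(r):
                    q=np.array([proj(p,C+[r*np.cos(t),r*np.sin(t),0]) for t in a],np.float32)
                    return cv2.remap(g,q[:,:1].copy(),q[:,1:].copy(),1).ravel()
                best=max(best,(f(20).clip(0,200).mean()-f(26).mean(),C[0],C[1]))
        print(n,k,np.array(best))
    # lid corners / hasp
    print([(round(d["score"],2),np.round(d["position"],1),int(d["pixels"].sum())) for d in masks_of(p,"hasp")[:2]])
np.save("l.npy",P["side"]["frame"])
r=[cv2.resize(P[n]["frame"][y:y+180,x:x+180][:,:,::-1],(400,400),interpolation=2) for n,x,y in(("scene",260,60),("side",50,190))]
cv2.imwrite("pics/placed.png",np.hstack(r))
print(state()["tcp_pos"])
E
```

```text
t: 17.82
tcp_pos: [557.0, 184.2, 243.0]
ee_rot: [3.135, 0.002, 2.085]
force: [-0.0, 0.5, 0.2]
opening: 35.5
gripper_force: 0.0
scene A [ 53.  492.5 177. ]
scene B [ 52.8 624.  187. ]
scene new [ 56.3 557.  183.5]
[(0.42, array([387.2,  94.4]), 139)]
side A [ 72.1 492.5 175.5]
side B [ 87.7 622.5 187. ]
side new [ 77.2 555.5 183.5]
[(0.64, array([120.6, 309. ]), 1160)]
[555.8 183.8 237. ]
```

View pics/placed.png

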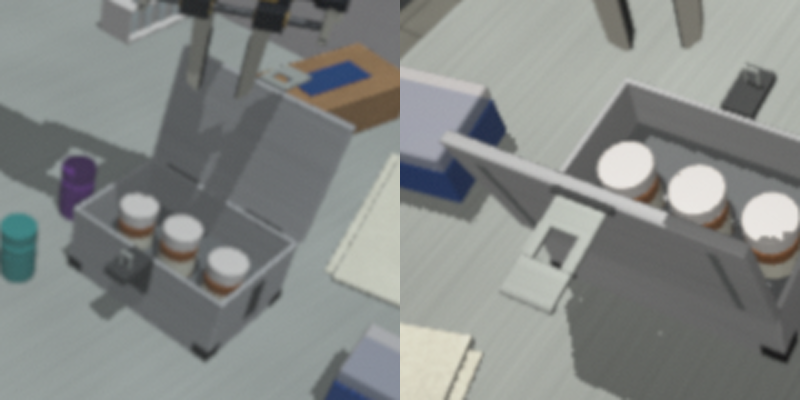

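The jar stands in the middle hole at (556,183.5), level with the hole centre, and both packed caps are unmoved. Next is the lid: I'm going behind it at case y=+66, clear of the hasp, with the fingers shut and the closing line along case x.

```bash
python3 -m crank '[[[-1,2,0.5,9.3,0],[-1.1,2.1,0,9.3,0],[-1.1,2.1,0,9.3,0],[-1.1,2.1,0,9.3,0],[-1.1,2.1,0,9.3,0],[-1.1,2.1,0,9.3,0],[-1.1,2.1,0,9,0],[0,0,0,0,0],[0,0,0,0,0]]]'
```

```text
t: 19.15
tcp_pos: [480.2, 329.4, 242.2]
ee_rot: [-3.141, -0.001, -3.07]
force: [0.3, -1.1, -0.3]
opening: 0.6
gripper_force: 0.0
```

```bash
python3 -m crank '[[[0,0,-3,0,0],[0,0,-2.7,0,0],[0,0,0,0,0],[0.1,-1.3,0,0,0],[0.1,-1.3,0,0,0],[0.1,-1.3,0.2,0,0],[0.1,-1.3,0.2,0,0],[0,0,0,0,0]]]'
```

```text
t: 20.15
tcp_pos: [484.4, 276.8, 190.2]
ee_rot: [-3.141, 0.001, -3.068]
force: [-0.2, -0.6, 0.1]
opening: 0.1
gripper_force: 0.0
```

```bash
python3 -m crank '[[[0.1,-1,-0.1,0,0],[0.1,-1.1,-0.1,0,0],[0.1,-1.2,-0.2,0,0],[0.1,-1.2,-0.2,0,0],[0.1,-1.2,-0.5,0,0],[0.1,-1.1,-0.5,0,0]]]'; python3 - <<'E'
from h import *
np.set_printoptions(precision=1,suppress=True)
p=read_camera("side");print(state()["tcp_pos"],state()["force"])
for n in("scene","side"):
    p=read_camera(n)
    for t in("lid","hasp"):
        for d in masks_of(p,t)[:1]:
            ys,xs=np.where(d["pixels"]);print(n,t,d["score"],d["position"],xs.min(),xs.max(),ys.min(),ys.max())
E
```

```text
t: 20.9
tcp_pos: [490.2, 208.9, 173.4]
ee_rot: [-3.141, -0.0, -3.067]
force: [-1.7, 0.7, 3.7]
opening: 0.6
gripper_force: 1.6
[490.1 208.  172.7] [1.7 0.5 0.7]
scene lid 0.64 [362.4, 127.9] 318 396 93 168
side lid 0.67 [168.3, 281.8] 103 236 208 333
side hasp 0.64 [162.6, 237.5] 143 171 233 245
```

```bash
python3 -m crank '[[[0.1,-1,-0.6,0,0],[0.1,-1,-0.6,0,0],[0.1,-0.9,-0.9,0,0],[0,-0.9,-0.9,0,0],[0,-0.7,-1.1,0,0],[0.1,-0.7,-1.0,0,0],[0,-0.5,-1.1,0,0],[0,-0.4,-1.2,0,0]]]';python3 -m crank '[[[0,-0.3,-0.6,0,0],[0,0,-0.6,0,0],[0,-0.1,-0.6,0,0],[0,0,-0.4,0,0],[0,0,0,0,0]]]'
```

```text
t: 22.25
tcp_pos: [494.2, 148.5, 99.0]
ee_rot: [-3.141, 0.0, -3.067]
force: [0.4, -0.3, 2.2]
opening: 0.6
gripper_force: 1.1
t: 22.88
tcp_pos: [494.0, 145.0, 77.4]
ee_rot: [3.141, -0.0, -3.067]
force: [-0.3, -0.6, 0.1]
opening: 0.4
gripper_force: 0.0
```

```bash
python3 -m crank '[[[0,0,-0.2,0,0],[0,0,-0.2,0,0],[0,0,0,0,0]]]';python3 -m crank '[[[0,0,-0.1,0,0],[0,0,0,0,0]]]'
```

```text
t: 23.25
tcp_pos: [494.1, 144.9, 73.6]
ee_rot: [3.142, -0.0, -3.067]
force: [0.0, 1.2, -0.1]
opening: 0.2
gripper_force: 0.0
t: 23.5
tcp_pos: [494.1, 144.9, 72.7]
ee_rot: [3.142, -0.0, -3.067]
force: [-0.2, -0.2, 0.3]
opening: 0.4
gripper_force: 0.0
```

```bash
python3 -m crank '[[[0,0,-0.1,0,0],[0,0,0,0,0]]]';python3 -m crank '[[[0,0,-0.1,0,0],[0,0,0,0,0]]]'
```

```text
t: 23.75
tcp_pos: [494.1, 144.9, 71.6]
ee_rot: [3.142, -0.0, -3.067]
force: [0.0, -0.1, 0.4]
opening: 0.6
gripper_force: 0.0
t: 24.0
tcp_pos: [494.2, 144.9, 71.3]
ee_rot: [3.142, 0.0, -3.067]
force: [-3.5, -2.2, 7.1]
opening: 0.2
gripper_force: 3.5
```

Firm contact at reported z 71.3, which implies a tool offset of about 33.5 mm. I'll press a touch more, lift off and measure the lid and hasp.

```bash
python3 -m crank '[[[0,0,-0.1,0,0],[0,0,0,0,0]]]'; python3 -m crank '[[[0,0,2,0,0],[0,2,5,0,0],[-1,4,5,0,0],[-2,4,2,0,0],[-3,2,0,0,0],[-3,0,0,0,0],[0,0,0,0,0],[0,0,0,0,0]]]'; python3 - <<'E'
from h import *
np.set_printoptions(precision=1,suppress=True)
C=np.array([557.5,182]);a=np.radians(4.35);ex=np.array([-np.sin(a),np.cos(a)]);ey=np.array([-np.cos(a),-np.sin(a)])
w=lambda x,y,z:np.array([*(C+x*ex+y*ey),z])
print("tcp",state()["tcp_pos"])
P={n:read_camera(n) for n in("scene","side")};H={}
for n,p in P.items():
    d=masks_of(p,"hasp");print(n,[(round(e["score"],2),np.round(e["position"],1),int(e["pixels"].sum())) for e in d[:3]])
    d=d[0];H[n]=d
    for h in np.arange(1.2,2.41,.1):   # predicted strap silhouette
        f=lambda r,y:proj(p,w(-73-r*np.cos(h),y,105+r*np.sin(h)))
        im=np.zeros((384,512),np.uint8);cv2.fillConvexPoly(im,np.array([f(0,-18),f(0,18),f(69,18),f(69,-18)]).round().astype(np.int32),1)
        m=im>0;print(round(h,1),round((m&d["pixels"]).sum()/(m|d["pixels"]).sum(),2),end=" ")
    l=masks_of(p,"lid")[0]
    print()
    for th in(0,.05,.1,.2,.3):
        f=lambda r,y:proj(p,w(73-r*np.cos(th)+10*np.sin(th),y,95+r*np.sin(th)+10*np.cos(th)))
        im=np.zeros((384,512),np.uint8);cv2.fillConvexPoly(im,np.array([f(0,-110),f(0,110),f(148,110),f(148,-110)]).round().astype(np.int32),1)
        m=im>0;print("lid",th,round((m&l["pixels"]).sum()/(m|l["pixels"]).sum(),2),l["score"],end=" ")
    print()
E
```

```text
t: 24.25
tcp_pos: [494.3, 144.9, 71.2]
ee_rot: [3.142, 0.001, -3.067]
force: [-8.6, -2.0, 16.8]
opening: 0.6
gripper_force: 8.3
t: 25.25
tcp_pos: [404.9, 263.5, 208.5]
ee_rot: [3.141, 0.001, -3.067]
force: [-0.2, 0.3, -0.2]
opening: 1.2
gripper_force: 0.0
tcp [404.9 263.5 208.5]
scene [(0.68, array([328.6, 158.3]), 308), (0.17, array([162.7, 251.6]), 1018)]
1.2 0.27 1.3 0.4 1.4 0.54 1.5 0.71 1.6 0.84 1.7 0.76 1.8 0.64 1.9 0.57 2.0 0.52 2.1 0.48 2.2 0.44 2.3 0.4 2.4 0.39 
lid 0 0.91 0.95 lid 0.05 0.84 0.95 lid 0.1 0.78 0.95 lid 0.2 0.65 0.95 lid 0.3 0.53 0.95 
side []Traceback (most recent call last):
  File "<stdin>", line 9, in <module>
IndexError: list index out of range
```

The lid is shut (mask fits best at 0), and the hasp stands at about 1.6 rad. Next I go behind the hasp with the closing line along case y.

```bash
python3 -m crank '[[[1.7,-1.3,0,-10,0],[1.7,-1.3,0,-10,0],[1.7,-1.3,0,-10,0],[1.7,-1.3,0,-10,0],[1.7,-1.3,0,-10,0],[1.7,-1.3,0,-10,0],[1.7,-1.3,0,-10,0],[1.7,-1.3,0,-10,0],[1.9,-1.2,0,-9.7,0],[0,0,0,0,0],[0,0,0,0,0]]]'
```

```text
t: 26.88
tcp_pos: [559.2, 147.5, 207.7]
ee_rot: [-3.141, -0.0, 1.653]
force: [0.8, 1.2, -0.6]
opening: 0.4
gripper_force: 0.0
```

```bash
python3 -m crank '[[[0.1,0,-4,0,0],[0,0,-4.1,0,0],[0,0,0,0,0],[0.1,-1.2,0,0,0],[0.1,-1.2,0,0,0],[0.1,-0.9,0,0,0],[0.1,-0.9,0,0,0],[0,-0.8,-0.3,0,0],[0.1,-0.8,-0.3,0,0]]]'; python3 - <<'E'
from h import *
p=read_camera("scene");print([(d["score"],d["position"],d["pixels"].sum()) for d in masks_of(p,"hasp")[:2]]);print(state()["tcp_pos"],state()["force"])
E
```

```text
t: 28.0
tcp_pos: [565.5, 88.9, 120.7]
ee_rot: [-3.142, -0.0, 1.65]
force: [-0.3, 1.1, -0.6]
opening: 0.6
gripper_force: 0.5
[]
[565.34569228  88.66389626 120.37356704] [ 0.17569241 -0.67726108  0.02879823]
```

```bash
python3 -m crank '[[[0,-0.5,-0.3,0,0],[0.1,-0.5,-0.3,0,0],[0,-0.5,-0.4,0,0],[0.1,-0.5,-0.4,0,0],[0,-0.4,-0.5,0,0],[0,-0.3,-0.5,0,0],[0.1,-0.3,-0.5,0,0],[0,-0.2,-0.5,0,0],[0,-0.2,-0.5,0,0],[0,-0.1,-0.3,0,0]]]'; python3 -m crank '[[[0,0,-0.2,0,0],[0,0,0,0,0]]]'
```

```text
t: 29.35
tcp_pos: [568.5, 54.7, 78.6]
ee_rot: [3.142, -0.001, 1.65]
force: [0.8, 6.2, 0.5]
opening: 0.1
gripper_force: 2.5
t: 29.6
tcp_pos: [568.4, 54.5, 76.9]
ee_rot: [-3.141, -0.0, 1.651]
force: [0.4, 3.0, -0.2]
opening: 0.7
gripper_force: 1.0
```

```bash
python3 -m crank '[[[0,0.3,0,0,0],[0,0,0,0,0]]]'; python3 -m crank '[[[0,0,-0.2,0,0],[0,0,0,0,0]]]';  python3 -m crank '[[[0,0,-0.1,0,0],[0,0,0,0,0]]]'
```

```text
t: 29.85
tcp_pos: [568.5, 57.5, 77.1]
ee_rot: [3.142, 0.0, 1.651]
force: [-0.1, -0.6, -1.0]
opening: 0.5
gripper_force: 0.0
t: 30.1
tcp_pos: [568.6, 57.3, 75.2]
ee_rot: [3.141, 0.0, 1.65]
force: [-0.8, -0.2, 3.1]
opening: 0.2
gripper_force: 1.6
t: 30.35
tcp_pos: [568.8, 57.3, 75.0]
ee_rot: [3.141, 0.0, 1.65]
force: [-3.4, -0.1, 10.1]
opening: 0.6
gripper_force: 5.3
```

Firm contact at true z ≈ 108.8, which matches the flat hasp's upper face at 109. One more light press, then I retreat and verify.

```bash
python3 -m crank '[[[0,0,-0.1,0,0],[0,0,0,0,0],[0,0,1,0,0],[0,0,4,0,0],[0,0,5,0,0],[0,0,5,0,0],[-3,-3,0,0,0],[-5,-3,0,0,0],[-5,-3,0,0,0],[0,0,0,0,0],[0,0,0,0,0]]]'; python3 - <<'E'
from h import *
np.set_printoptions(precision=2,suppress=True)
C=np.array([557.5,182]);a=np.radians(4.35);ex=np.array([-np.sin(a),np.cos(a)]);ey=np.array([-np.cos(a),-np.sin(a)])
w=lambda x,y,z:np.array([*(C+x*ex+y*ey),z])
print("tcp",state()["tcp_pos"])
for n in("scene","side"):
    p=read_camera(n)
    for d in masks_of(p,"hasp")[:1]:
        print(n,d["score"],d["position"],d["pixels"].sum())
        for h in(0,.05,.1,.2,.3,.5):
            f=lambda r,y:proj(p,w(-73-r*np.cos(h),y,107+r*np.sin(h)))
            im=np.zeros((384,512),np.uint8);cv2.fillConvexPoly(im,np.array([f(0,-18),f(0,18),f(69,18),f(69,-18)]).round().astype(np.int32),1)
            m=im>0;print(h,round((m&d["pixels"]).sum()/(m|d["pixels"]).sum(),2),end=" ")
    for l in masks_of(p,"lid")[:1]:
        for th in(0,.03,.06,.1,.2):
            f=lambda r,y:proj(p,w(73-r*np.cos(th)+10*np.sin(th),y,95+r*np.sin(th)+10*np.cos(th)))
            im=np.zeros((384,512),np.uint8);cv2.fillConvexPoly(im,np.array([f(0,-110),f(0,110),f(148,110),f(148,-110)]).round().astype(np.int32),1)
            m=im>0;print("lid",th,round((m&l["pixels"]).sum()/(m|l["pixels"]).sum(),2),end=" ")
    for t in("jar_mid","bottle_mid","beaker_mid"): print(t,[(round(d["score"],2),np.round(d["position"])) for d in masks_of(p,t)[:2]])
E
```

```text
t: 31.72
tcp_pos: [438.8, -32.5, 223.2]
ee_rot: [3.141, -0.0, 1.65]
force: [0.1, 0.7, 0.4]
opening: 0.4
gripper_force: 0.0
tcp [438.79 -32.52 223.23]
scene 0.8 [318.2, 178.4] 232
0 0.69 0.05 0.69 0.1 0.62 0.2 0.5 0.3 0.35 0.5 0.24 lid 0 0.87 lid 0.03 0.83 lid 0.06 0.79 lid 0.1 0.75 lid 0.2 0.62 jar_mid []
bottle_mid [(0.89, array([162., 248.])), (0.66, array([342., 170.]))]
beaker_mid [(0.61, array([202., 265.]))]
side 0.64 [211.2, 220.0] 463
0 0.77 0.05 0.74 0.1 0.7 0.2 0.6 0.3 0.57 0.5 0.47 lid 0 0.9 lid 0.03 0.89 lid 0.06 0.88 lid 0.1 0.86 lid 0.2 0.84 jar_mid []
bottle_mid [(0.82, array([317., 137.]))]
beaker_mid [(0.8, array([274., 139.])), (0.42, array([209., 220.]))]
```

Both cameras show the lid and hasp fitting best at 0, and the bottle and beaker unmoved. Handing in.

```bash
python3 -c "
from rig import close_job
print(close_job())"
```

```text
the job is handed in; nothing more can be done
None
```

The jar is upright in the carrier's middle hole, the lid is shut and the hasp lies flat over the staple; the bottle, beaker and packed jars were not disturbed, and the job was handed in at about 32 s, with no verdict returned.

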